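Shim the rocking comparator stand

TASK

The comparator stand rocks because the levelling foot on the corner that faces you is too short. Without gripping or lifting anything, push the wooden wedge, thin end first, across the bench under that foot until it is snug and carries the foot, and go no further, so that the stand is not jacked up. Then press down firmly from above with the fingertips on that corner of the base to check that it no longer rocks, and take the hand away; do not shove the stand out of place or disturb the things round it.

Things in the scene. Friction and masses are not known exactly. Their poses are not given: they have to be found in the camera images.
- stand: loose dial comparator stand, 3 to 4.3 kg: square grey base 170 x 170 x 20 mm (top 38 mm above the bench) set cornerwise to the robot, steel column with dial gauge on it, 225 mm high in all. Origin under the base's centre at bench level; +x points from the short-foot corner to the opposite corner, by the column (66 mm out), z up. 18 mm feet stand 100 mm out at +x, +y, -y; the short one at -x
- short_foot: short levelling foot under the corner nearest the robot: rubber dome of 14 mm radius on a seized screw, so it does not move in the base. Origin at the dome's lowest point, which hangs 6 to 10 mm above the bench, differently each time (read its z); axes as the stand's. A wedge that begins to lift it feels a load of about 3 to 8 N
- press_spot (a point): flat top of the base plate right above the short foot, 38 mm above the bench, 20 mm in from the plate's corner: the place to press. Unshimmed, about 3 to 8 N here tips the stand down onto the foot. Nothing rises above the plate within 60 mm of here
- shim: loose wooden wedge, 100 mm long, 36 wide, 57 g, on the bench, thin end towards the short foot. Origin mid-underside; +x to the thin end, z up. Top slopes straight from 2 mm thick at x = +50 mm to 20 mm at x = -50 mm, where the flat upright end face is pushed. At first the thin end is 20 to 50 mm short of the foot's centre, up to 20 mm to one side, up to 0.12 rad askew
- puck: round mounted specimen, 25 mm across, 16 mm high, standing loose on the steel anvil in the middle of the stand, under the dial; leave it there. Origin in the middle of its underside
- alu: bystander: aluminium block with a bore, 32 x 44 x 22 mm, origin in the middle of its underside; beside the wedge's path, leave alone
- cut: bystander: plain metal ring, 41 mm across, 16 mm high, origin in the middle of its underside; beside the wedge's path, leave alone
- bar: bystander: square steel bar 18 x 100 x 18 mm, origin in the middle of its underside; leave alone. Behind it, at the robot's right (about x 0.5 to 0.75, y -0.4 to -0.15 m), stands a fixed mounting press some 0.4 m high: keep the arm clear of it
Things that resemble listed ones, but are neither listed nor needed, are in the scene too. What is meant by the shim is not blue, and is the smaller of those in its own colour.

How it is judged:
By the outcome, as a careful person would: the job done as asked, in the order asked, and still so for the second after the job is handed in, with the robot touching nothing.
It also fails if it takes over 51 s, if anything falls off the work surface, if the arm or the gripper's body presses on something with over 40 N, if the wrist force passes 120 N, or if a joint passes its speed limit or range.

ROBOT

A 6-joint arm with a two-finger parallel gripper is mounted at the origin on a cart in front of the work surface, level with it; the furniture and walls round the work are solid. World frame = base frame: x ahead of the robot, y to its left, z up, the work surface at z = 0. Lengths are in m, angles in rad, forces in N, time in s.
With the tool pointing down it reaches from about 0.275 to 0.725 m from the base axis. Payload 15.9 kg.
Tool frame: the origin (TCP) lies at the very end of the fingers, on their centre line; the grasp point (between the pads) lies 19 mm behind it; x points along the fingers, y is the direction in which the jaws open and shut, and the axes are right-handed (so a half turn about x gives the same grasp; the last joint's range is limited). The gripper opens to 85 mm and grips with 20 to 120 N. Pads are 22 mm wide; open, the fingers measure 114 mm over their backs; the gripper's body (76 mm by 85 mm) begins 54 mm behind the grasp point. The pads swing forward as they close: fully open they stand 13 mm farther back than shut.
Start: joints at [1.264, 0.213, -0.034, 1.323, 0, 1.571], TCP at [0.151, 0.477, 0.231] pointing down, gripper open.
Joint ranges: [-2.98, 2.98], [-0.74, 1.72], [-1.14, 1.35], [-2.1, 2.04], [-1.57, 1.44], [-3.14, 3.14]. Speed limits (rad/s): [1.89, 1.89, 2.39, 2.57, 3.14, 3.14].

INTERFACE

Orientations are given as a rotation vector (axis times angle).
In Python, from bench import bot, snapshot, models gives the robot as it stands. Calls block until the motion is done:
- bot.movep(position, orientation): joint-space move of the TCP to a pose.
- bot.move_linear(position, rotation=None, v=0.15, f_stop=None): straight line of the TCP; rotation=None keeps the orientation; v is the mean speed in m/s. With f_stop (N) it stops when the force on the tool has changed by that much, and returns True; else False.
- bot.movej(angles): joint-space move.
- bot.grip(opening, grasp_force=None): finger opening in m; grasp_force is the grip in N (None keeps the last); returns when the fingers have stopped.
- bot.wait(seconds).
- bot.solve_ik(position, orientation): joint angles nearest the present ones, or None.
- snapshot(name): name is "side" or "top" or "wrist"; returns a dict with "frame" (400x640x3 uint8, red, green, blue), "vertical_fov" (degrees; the focal length in pixels is half the picture's height over the tangent of half this angle, whatever the lens; pixels are square), "cx", "cy" (the principal point, pixels), "world_from_camera" (4x4, takes a point from camera to world coordinates). Camera axes: x right, y down, z forward; pixel columns grow to the right and rows downward; lengths in m; the calibration is good to about 2 mm. A picture is of the moment at which its call begins. There is no depth.
A pose or a line that the arm cannot do raises bot.Unreachable and nothing moves.
- bot.sign_off(): hands the job in, once; it reports no verdict.
Trained networks look in a picture, given as the dict that the camera call returned (one of the last four; its "shot" number tells which), for a name from the list of things; names that differ only in an ending like _2 or _b are one class to them, and where a whole thing is asked for, a point or a joint stands for the part that bears it (a point fixed in the world has none). Each returns a list of dicts, best first, with "conf" (0 to 1); they miss things now and then, are a little off and sometimes report something else, mostly with a low value. They report only what shows in the picture. A call takes as long as a camera call. They do not tell look-alikes from the thing itself.
- models.look_for(label, picture): "at" ([x, y, z] in m, in world coordinates, good to about 4 mm: the middle of the surface that is visible of it).
- models.cut_out(label, picture): "mask" (400x640 bool, what is visible of it).
- models.landmark_of(label, picture): "at" ([x, y, z] in m, in world coordinates, good to about 4 mm: a listed point, or the origin of a listed thing).
Readings, each from a call of its own:
- bot.current_t(): time.
- bot.current_q(): joint angles.
- bot.current_qvel(): joint speeds.
- bot.current_joint_efforts(): joint torques, N m.
- bot.current_eef_pos(): TCP position.
- bot.current_tool_rot(): TCP orientation.
- bot.current_force(): force on the tool from outside, world axes, zero at the start.
- bot.current_ft_torque(): the same for the moment, N m.
- bot.current_gripper_width(): finger opening in m.
Only numpy, scipy, OpenCV 4.12 (cv2) and the standard library are available. Lean on these libraries where they do the work, as an engineer would, in place of code of your own. Each camera call takes 0.05 s, during which the arm holds its last target.

## Working session

There is one attempt and no reset: what is moved stays moved. The work goes in short steps, each a Python script; the robot and the scene stay as the last script left them, time stands still between calls to the robot, and variables do not carry over. Pictures are saved under pics/ and viewed, and the job is handed in when it is done.

```bash
ls; mkdir -p pics; python3 - <<'E'
from bench import bot,snapshot,models
import cv2,numpy as np
for n in ["side","top","wrist"]:
    s=snapshot(n); cv2.imwrite(f"pics/a_{n}.png",s["frame"][:,:,::-1]); print(n,s["vertical_fov"],s["cx"],s["cy"],np.round(s["world_from_camera"],3).tolist())
    for l in (["shim","short_foot","press_spot","stand","alu","cut","bar","puck"] if n!="wrist" else []):
        print(l,[(np.round(d["at"],4).tolist(),round(d["conf"],2)) for d in models.landmark_of(l,s)])
print(bot.current_t())
E
```

```text
pics
side 42.77691380065306 317.4838150238879 197.50912560043415 [[0.918, -0.194, 0.345, 0.215], [-0.396, -0.434, 0.809, -0.803], [-0.008, -0.88, -0.475, 0.574], [0.0, 0.0, 0.0, 1.0]]
shim [([0.5656, 0.0955, 0.0002], 0.95), ([0.4069, 0.1387, 0.0009], 0.63), ([0.4242, -0.031, -0.0017], 0.56)]
short_foot [([0.6347, 0.1245, 0.0103], 0.37), ([0.5642, 0.0959, -0.0014], 0.2)]
press_spot [([0.6339, 0.1252, 0.0336], 0.75)]
stand []
alu [([0.514, 0.2393, -0.0035], 0.52)]
cut [([0.5888, -0.031, 0.0027], 0.65)]
bar [([0.445, -0.1941, 0.0022], 0.79)]
puck []
top 57.09409358363063 317.3888867630471 200.62182664996766 [[-0.014, -0.977, 0.212, 0.397], [-1.0, 0.014, 0.002, 0.062], [-0.004, -0.212, -0.977, 0.942], [0.0, 0.0, 0.0, 1.0]]
shim [([0.5628, 0.092, -0.0029], 0.87), ([0.4115, 0.1395, 0.0022], 0.8), ([0.4268, -0.0299, -0.0004], 0.61)]
short_foot []
press_spot [([0.6301, 0.1223, 0.039], 0.9)]
stand [([0.7287, 0.1474, -0.0006], 0.98)]
alu [([0.5122, 0.2404, 0.0034], 0.56)]
cut [([0.5853, -0.0325, -0.0043], 0.61)]
bar [([0.4451, -0.1945, 0.001], 0.85)]
puck [([0.729, 0.148, 0.0429], 0.52)]
wrist 62.713410619259875 314.91280677431536 200.75013863583115 [[0.302, 0.917, 0.262, 0.084], [0.953, -0.29, -0.083, 0.497], [-0.0, 0.275, -0.961, 0.372], [0.0, 0.0, 0.0, 1.0]]
0.95
```

View pics/a_side.png

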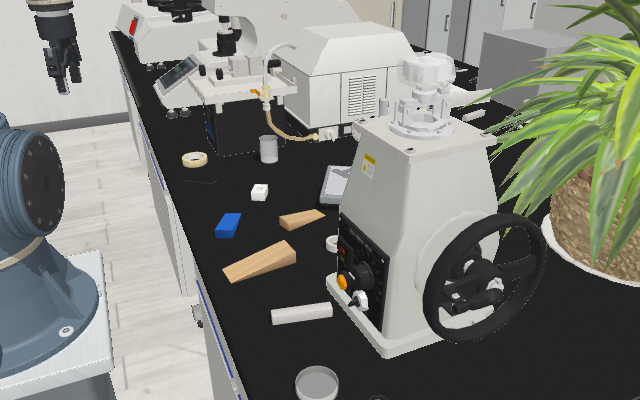

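View pics/a_top.png

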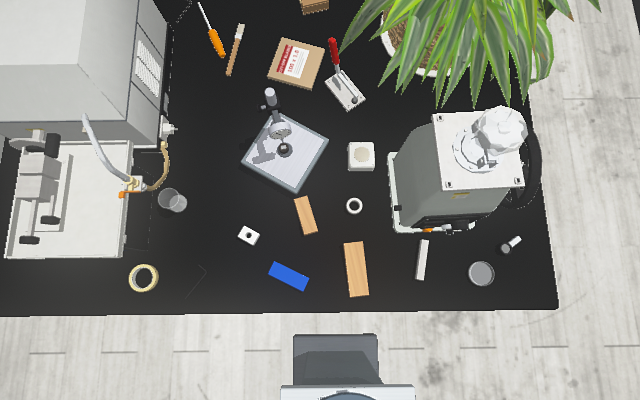

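View pics/a_wrist.png

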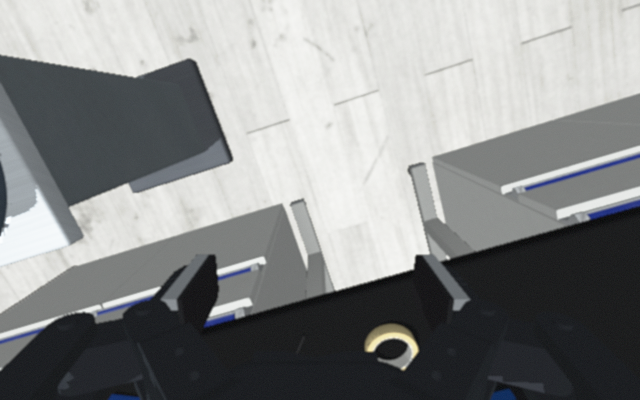

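Candidates for the shim, in the top picture: small wooden wedge (306,215), large wooden wedge (356,268) and blue wedge (288,276). The description picks the small wooden one at (306,215), whose thin end points at the stand's near corner (294,193). I'll check it in a close wrist view.

```bash
cat > h.py <<'E'
from bench import bot,snapshot,models
import cv2,numpy as np
from scipy.spatial.transform import Rotation as Ro
def rv(psi,flip=False,tilt=0):
    z=np.array([np.cos(psi),np.sin(psi),0]); y=np.array([-np.sin(psi),np.cos(psi),0]); x=np.array([0,0,-1.])
    if flip: z,y=-z,-y
    return Ro.from_matrix(np.c_[x,y,z]).as_rotvec()
def ray(s,px):
    f=200/np.tan(np.radians(s["vertical_fov"])/2); M=np.array(s["world_from_camera"])
    d=M[:3,:3]@np.array([(px[0]-s["cx"])/f,(px[1]-s["cy"])/f,1]); return M[:3,3],d
def onz(s,px,z):
    o,d=ray(s,px); return o+d*(z-o[2])/d[2]
def proj(s,p):
    f=200/np.tan(np.radians(s["vertical_fov"])/2); M=np.linalg.inv(s["world_from_camera"]); c=M[:3,:3]@np.array(p)+M[:3,3]
    return np.array([s["cx"]+f*c[0]/c[2],s["cy"]+f*c[1]/c[2]])
E
python3 - <<'E'
from h import *
print(Ro.from_rotvec(bot.current_tool_rot()).as_matrix().round(2).tolist())
for fl in (0,1):
    for a in (0.25,): print(fl,bot.solve_ik([0.50,0.08,0.24],rv(a,fl)),bot.solve_ik([0.46,0.06,0.02],rv(a,fl)), bot.solve_ik([0.63,0.122,0.05],rv(a,fl)))
E
```

```text
[[0.0, 0.3, 0.95], [0.0, 0.95, -0.3], [-1.0, 0.0, 0.0]]
0 [ 0.15865526  0.22491523  0.00266778  1.34854887  0.         -0.09134474] [ 0.12970254  0.29376861 -0.49884666  0.77818105  0.         -0.12029746] [ 0.19128317  0.58777668  0.05468047  1.03770012  0.         -0.05871683]
1 [1.58655262e-01 2.24915234e-01 2.66777893e-03 1.34854887e+00
 0.00000000e+00 3.05024792e+00] [ 0.12970254  0.29376861 -0.49884666  0.77818105  0.          3.02129519] [0.19128317 0.58777668 0.05468047 1.03770012 0.         3.08287582]
```

```bash
python3 - <<'E'
from h import *
bot.grip(0.0)
bot.movep([0.55,0.09,0.27],rv(0.26))
s=snapshot("wrist"); cv2.imwrite("pics/b_wrist.png",s["frame"][:,:,::-1])
np.save("pics/b.npy",dict(s),allow_pickle=True)
s2=snapshot("side"); cv2.imwrite("pics/b_side.png",s2["frame"][:,:,::-1])
for l in ["shim","short_foot","press_spot","alu","cut"]:
    print(l,[(np.round(d["at"],4).tolist(),round(d["conf"],2)) for d in models.landmark_of(l,s)])
print(bot.current_t(),bot.current_force(),bot.current_eef_pos(),bot.current_gripper_width())
E
```

```text
shim [([0.4249, -0.0303, 0.0011], 0.94), ([0.4085, 0.1372, 0.0014], 0.85), ([0.5695, 0.0958, -0.0043], 0.72)]
short_foot []
press_spot [([0.6329, 0.1212, 0.0374], 0.98)]
alu [([0.5152, 0.2354, -0.0014], 0.68)]
cut [([0.5805, -0.0264, 0.0017], 0.93)]
4.075 [-0.40088132 -0.34485834  0.58611366] [0.5499503  0.09026293 0.27002766] 2.525953450594181e-05
```

View pics/b_wrist.png

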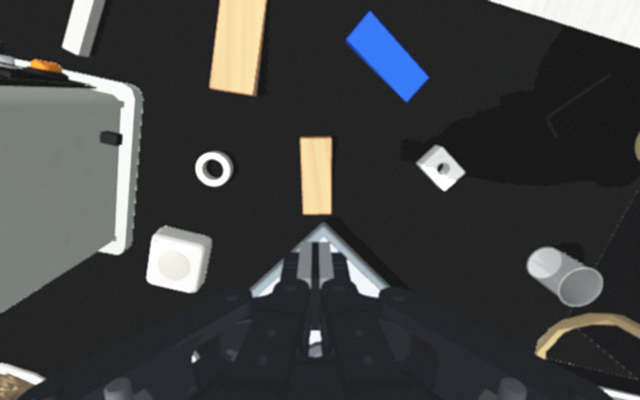

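The small wooden wedge is at (316,175), with its thin end at row 214 pointing at the plate corner (321,223). The large wooden wedge is at (238,48) and the blue one at (388,57). Next I'll measure the wedge and plate corners precisely.

```bash
cat > meas.py <<'E'
from h import *
def wedge(s,near):
    hsv=cv2.cvtColor(s["frame"],cv2.COLOR_RGB2HSV)
    m=((hsv[...,0]<25)&(hsv[...,1]>50)&(hsv[...,2]>110)).astype(np.uint8)
    n,lab,st,c=cv2.connectedComponentsWithStats(m)
    ok=[i for i in range(1,n) if 300<st[i,4]]
    p=proj(s,near); i=min(ok,key=lambda i:np.hypot(*(c[i]-p)))
    mm=(lab==i)
    return mm,st[i]
def fit(s,mm,g):
    # fit pose (x,y,psi) of wedge so projected outline hull matches the mask
    from scipy.optimize import minimize
    V=[(a,b,z) for b in (-.018,.018) for a,z in ((.05,0),(.05,.002),(-.05,0),(-.05,.02))]
    V=np.array(V); K=8
    tgt=cv2.resize(mm.astype(np.float32),None,fx=1,fy=1)
    ys,xs=np.where(mm); x0,x1,y0,y1=xs.min()-12,xs.max()+13,ys.min()-12,ys.max()+13
    t=tgt[y0:y1,x0:x1]
    def cost(q):
        R=Ro.from_euler('z',q[2]*10).as_matrix()
        P=np.array([proj(s,R@v+[q[0],q[1],0]) for v in V])
        h=cv2.convexHull((((P-[x0,y0]+.5)*K)).astype(np.float32))
        im=np.zeros((t.shape[0]*K,t.shape[1]*K),np.uint8); cv2.fillConvexPoly(im,np.round(h).astype(int),1)
        im=cv2.resize(im.astype(np.float32),(t.shape[1],t.shape[0]),interpolation=cv2.INTER_AREA)
        return np.abs(im-t).sum()
    r=minimize(cost,[g[0],g[1],g[2]/10],method="Nelder-Mead",options=dict(initial_simplex=[[g[0],g[1],g[2]/10],[g[0]+.006,g[1],g[2]/10],[g[0],g[1]+.006,g[2]/10],[g[0],g[1],g[2]/10+.01]],xatol=1e-5,maxiter=300))
    return r.x*[1,1,10],r.fun,mm.sum()
E
python3 - <<'E'
from meas import *
s=np.load("pics/b.npy",allow_pickle=True).item()
mm,st=wedge(s,[.567,.095,.01]); print(st)
print(fit(s,mm,[.567,.095,.2]))
c=s["frame"][125:245,270:370]; cv2.imwrite("pics/b_crop.png",cv2.resize(c[:,:,::-1],None,fx=5,fy=5,interpolation=cv2.INTER_CUBIC))
for px in [(300,137),(331,137)]: print(onz(s,px,.02))
for px in [(303,214),(331,214)]: print(onz(s,px,.002))
print(onz(s,(321,223),.038))
E
```

```text
[ 300  137   32   78 2416]
(array([0.56428829, 0.09479653, 0.26893835]), np.float64(143.5), np.int64(2416))
[0.51970227 0.06335164 0.02      ]
[0.51031181 0.09850357 0.02      ]
[0.61684419 0.09125241 0.002     ]
[0.60736936 0.12672105 0.002     ]
[0.61045517 0.11330612 0.038     ]
```

View pics/b_crop.png

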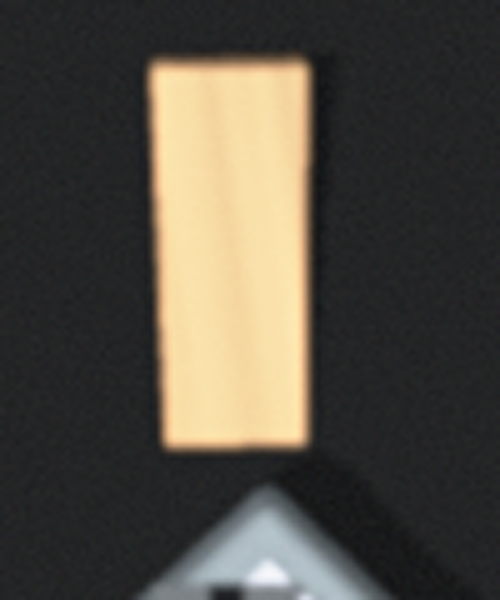

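```bash
python3 - <<'E'
from h import *
psi=.269; u=np.array([np.cos(psi),np.sin(psi),0]); l=np.array([-np.sin(psi),np.cos(psi),0])
F=np.array([0.5643,0.0948,0])-.05*u
P=F-.026*u
bot.movep(P+[0,0,.09],rv(psi))
bot.move_linear(P+[0,0,.006],v=.1)
print(bot.current_force())
r=bot.move_linear(F-.006*u+[0,0,.006],v=.03,f_stop=1.5)
p=bot.current_eef_pos(); print(r,(p-F)@u,bot.current_force(),bot.current_t())
s=snapshot("side"); cv2.imwrite("pics/c_side.png",s["frame"][:,:,::-1])
s=snapshot("wrist"); cv2.imwrite("pics/c_wrist.png",s["frame"][:,:,::-1])
E
```

```text
[0.04040344 0.64215217 0.2971827 ]
False -0.006128544755933606 [-0.00361045  0.50067443  0.0954635 ] 6.6667
```

View pics/c_side.png

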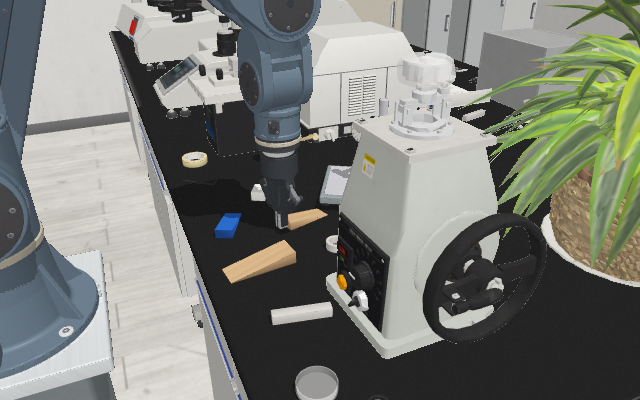

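View pics/c_wrist.png

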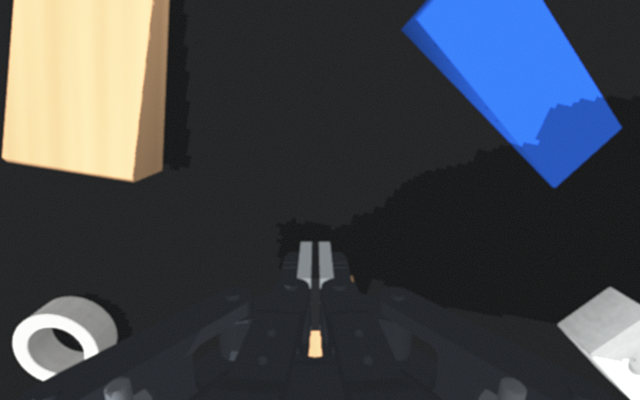

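```bash
python3 - <<'E'
from meas import *
psi=.269; u=np.array([np.cos(psi),np.sin(psi),0]); l=np.array([-np.sin(psi),np.cos(psi),0])
F=np.array([0.5643,0.0948,0])-.05*u
r=bot.move_linear(F+.019*u+.007*l+[0,0,.006],v=.03,f_stop=2)
p=bot.current_eef_pos(); print(r,(p-F)@u,(p-F)@l,bot.current_force(),bot.current_t())
bot.move_linear(p-.02*u,v=.1)
bot.move_linear(p-.05*u+[0,0,.25],v=.25)
s=snapshot("wrist"); cv2.imwrite("pics/d_wrist.png",s["frame"][:,:,::-1])
np.save("pics/d.npy",dict(s),allow_pickle=True)
print([(np.round(d["at"],4).tolist(),round(d["conf"],2)) for d in models.landmark_of("press_spot",s)])
print(bot.current_t())
g=F+.05*u+.03*u+.007*l
mm,st=wedge(s,[g[0],g[1],.01]); print(st)
print(fit(s,mm,[g[0],g[1],.269]))
E
```

```text
False 0.01890372432559028 0.006987093062300853 [ 0.324041   -0.06173678  0.75538821] 7.7833
[]
9.3917
[299 216  32  27 750]
(array([0.59618393, 0.1037464 , 0.12985935]), np.float64(414.171875), np.int64(750))
```

View pics/d_wrist.png

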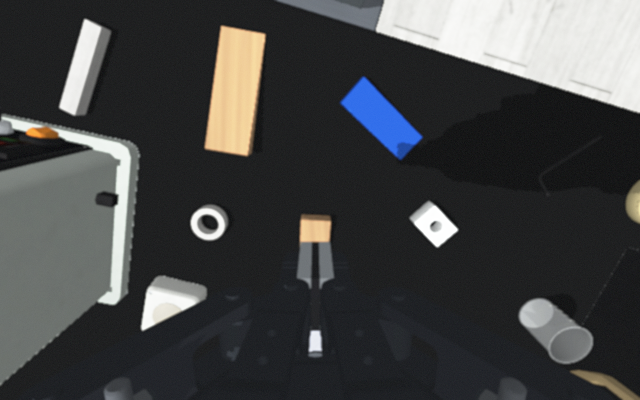

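The fingers hide the wedge; only its thick end shows, at (315,228). I'll move forward for a clearer view.

```bash
python3 - <<'E'
from meas import *
psi=.269; u=np.array([np.cos(psi),np.sin(psi),0]); l=np.array([-np.sin(psi),np.cos(psi),0])
F=np.array([0.5643,0.0948,0])-.05*u
p=bot.current_eef_pos()
q=F+.085*u; q[2]=.275
bot.move_linear(q,v=.25)
s=snapshot("wrist"); cv2.imwrite("pics/e_wrist.png",s["frame"][:,:,::-1])
np.save("pics/e.npy",dict(s),allow_pickle=True)
print([(np.round(d["at"],4).tolist(),round(d["conf"],2)) for d in models.landmark_of("press_spot",s)])
print(bot.current_t())
g=F+.05*u+.03*u+.007*l
mm,st=wedge(s,[g[0],g[1],.01]); print(st)
print(fit(s,mm,[g[0],g[1],.269]))
E
```

```text
[([0.6331, 0.1252, 0.0358], 0.69)]
10.1417
[ 303  120   35   80 2193]
(array([0.59191064, 0.10590172, 0.20469764]), np.float64(364.703125), np.int64(2193))
```

View pics/e_wrist.png

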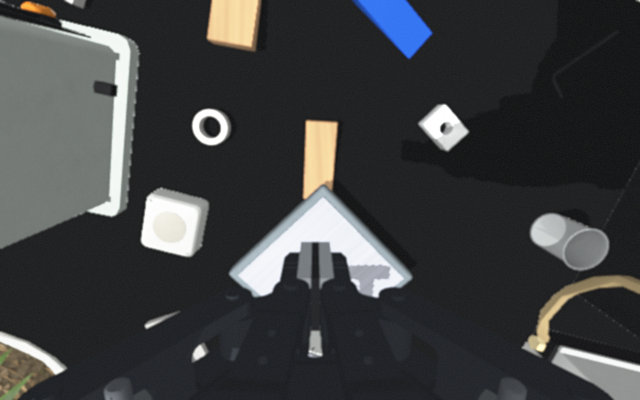

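```bash
python3 - <<'E'
from meas import *
s=np.load("pics/e.npy",allow_pickle=True).item()
c=s["frame"][110:290,220:420]; cv2.imwrite("pics/e_crop.png",cv2.resize(c[:,:,::-1],None,fx=3.3,fy=3.3,interpolation=cv2.INTER_CUBIC))
E
```

```text
(no output)
```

View pics/e_crop.png

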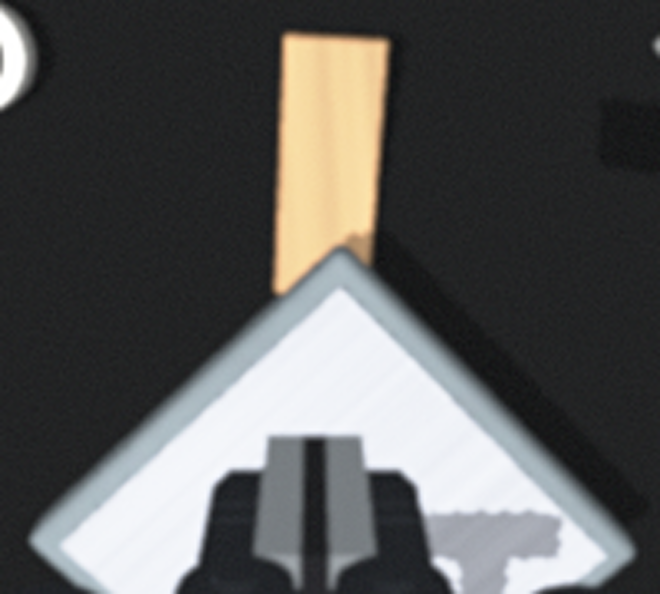

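```bash
python3 - <<'E'
from meas import *
s=np.load("pics/e.npy",allow_pickle=True).item()
def P(c,z): return onz(s,(220+c[0]/3.3-.35,110+c[1]/3.3-.35),z)
for nm,L,R,N in (("out",(28,541),(636,551),(340,243)),("white",(60,548),(606,553),(340,290))):
  for z in (.038,.018):
    l,r,n=P(L,z),P(R,z),P(N,z); m=(l+r)/2
    print(nm,z,np.linalg.norm(l-r),np.linalg.norm(l-n),np.linalg.norm(r-n),"centre",m,"near",n,"yaw",np.arctan2(*(m-n)[1::-1]), np.arctan2(*(l-r)[1::-1])+np.pi/2)
for z,c in ((.02,(282,33)),(.02,(389,39)),):print(P(c,z))
for c,t in (((274,292),.002),((371,262),.004)):print(P(c,t))
E
```

```text
out 0.038 0.2353325495155395 0.16811259150123956 0.16817368188704485 centre [0.72734795 0.14590494 0.038     ] near [0.61101614 0.11601057 0.038     ] yaw 0.2515325672343144 0.25116916669144884
out 0.018 0.2478135567420826 0.1770285467047135 0.1770928770568909 centre [0.73778425 0.14917181 0.018     ] near [0.61528272 0.11769197 0.018     ] yaw 0.2515325672343143 0.25116916669144906
white 0.038 0.21157059317577184 0.14944829013056582 0.14817942475741272 centre [0.7291324  0.14671433 0.038     ] near [0.62773695 0.12074511 0.038     ] yaw 0.2507285940563031 0.2592555498717066
white 0.018 0.22279137036017257 0.15737437257412915 0.15603821214160388 centre [0.73966334 0.15002411 0.018     ] near [0.63289031 0.1226776  0.018     ] yaw 0.250728594056303 0.2592555498717066
[0.54699116 0.07694724 0.02      ]
[0.53888112 0.11408388 0.02      ]
[0.64475403 0.09927527 0.002     ]
[0.62236058 0.13261434 0.004     ]
```

```bash
python3 - <<'E'
from h import *
psi=.265; u=np.array([np.cos(psi),np.sin(psi),0]); l=np.array([-np.sin(psi),np.cos(psi),0])
G=np.array([.5429,.0955,0])
P=G-.028*u
bot.movep(P+[0,0,.12],rv(psi))
bot.move_linear(P+[0,0,.006],v=.15)
bot.wait(.2)
print(bot.current_force())
r=bot.move_linear(G+(.008-.011)*u+[0,0,.006],v=.04,f_stop=1.5)
p=bot.current_eef_pos(); print(r,(p-G)@u+.011,bot.current_force()@u,bot.current_t())
bot.wait(.1)
for k in range(4): print(bot.current_force()@u); bot.wait(.03)
if not r:
    r=bot.move_linear(G+(.037-.011)*u+[0,0,.006],v=.012,f_stop=1.5)
    p=bot.current_eef_pos(); print(r,(p-G)@u+.011,bot.current_force()@u,bot.current_t())
    bot.wait(.1)
    for k in range(4): print(bot.current_force()@u); bot.wait(.03)
E
```

```text
[-0.15820985  0.02198073  0.17039159]
False 0.007823339885150564 0.06846906185901756 12.8083
0.7890277779354786
-0.04368509636061503
-0.216776657742914
-0.4341168912894454
True 0.017575125056962723 -0.04924836931679227 14.1333
0.42426074875175296
0.7094040860347014
-1.5704085681676156
-0.022270675990074228
```

Force noise is about 0.7 N, so that stop was probably false. I'll step on in 1 mm increments with averaged readings.

```bash
cat >> h.py <<'E'
def mf(n=8,dt=.015):
    a=[]
    for k in range(n): a.append(bot.current_force()); bot.wait(dt)
    return np.mean(a,0)
E
python3 - <<'E'
from h import *
psi=.265; u=np.array([np.cos(psi),np.sin(psi),0])
G=np.array([.5429,.0955,.006])
d=.0176
while d<.037:
    d+=.001
    bot.move_linear(G+(d-.011)*u,v=.02)
    f=mf(); print(round(d,4),(f@u).round(2),f[2].round(2))
    if f@u<-1.2: break
print(bot.current_t())
E
```

```text
0.0186 -1.76 -0.76
14.75
```

```bash
python3 - <<'E'
from h import *
psi=.265; u=np.array([np.cos(psi),np.sin(psi),0])
G=np.array([.5429,.0955,.006])
d=.0186
f=mf(20); print(d,f.round(2),(f@u).round(2))
for k in range(2):
    d+=.0004
    bot.move_linear(G+(d-.011)*u,v=.02)
    f=mf(16); p=bot.current_eef_pos(); print(round(d,4),((p-G)@u+.011).round(5),(f@u).round(2),f[2].round(2))
s=snapshot("side"); cv2.imwrite("pics/f_side.png",s["frame"][:,:,::-1])
print(bot.current_t())
c=s["frame"][150:260,230:360]; cv2.imwrite("pics/f_crop.png",cv2.resize(c[:,:,::-1],None,fx=5,fy=5,interpolation=cv2.INTER_CUBIC))
E
```

```text
0.0186 [-2.67 -1.06 -0.94] -2.85
0.019 0.01864 -5.23 -0.92
0.0194 0.0188 -6.74 0.14
16.1667
```

View pics/f_crop.png

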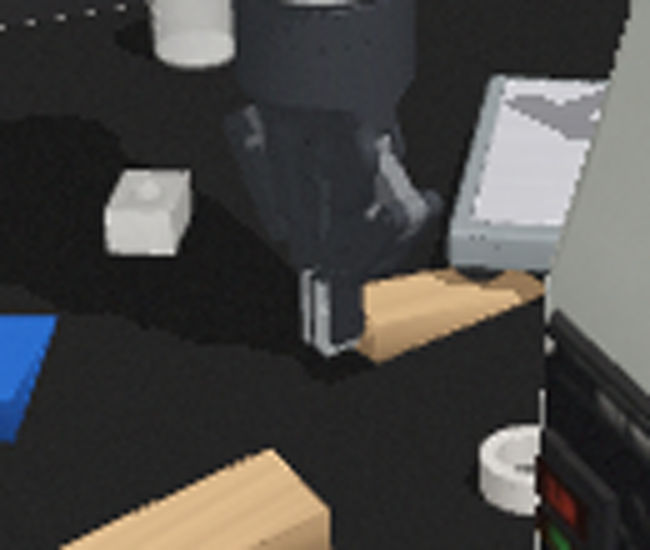

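```bash
python3 - <<'E'
from h import *
psi=.265; u=np.array([np.cos(psi),np.sin(psi),0])
G=np.array([.5429,.0955,.006])
d=.0194
for k in range(2):
    d+=.0004
    bot.move_linear(G+(d-.011)*u,v=.02)
    f=mf(16); p=bot.current_eef_pos(); print(round(d,4),((p-G)@u+.011).round(5),(f@u).round(2),f[2].round(2))
    if f@u>-7.2: break
print(bot.current_t())
E
```

```text
0.0198 0.01896 -8.21 1.84
0.0202 0.01913 -9.82 3.31
17.2
```

```bash
python3 - <<'E'
from h import *
psi=.265; u=np.array([np.cos(psi),np.sin(psi),0])
G=np.array([.5429,.0955,.006])
bot.move_linear(G-.025*u,v=.06)
bot.move_linear(G-.025*u+[0,0,.1],v=.2)
psi=.269; u=np.array([np.cos(psi),np.sin(psi),0])
q=np.array([0.5643,0.0948,0])+.035*u; q[2]=.275
bot.movep(q,rv(psi))
s=snapshot("wrist"); np.save("pics/g.npy",dict(s),allow_pickle=True)
print(bot.current_t())
c=s["frame"][110:290,220:420]; cv2.imwrite("pics/g_crop.png",cv2.resize(c[:,:,::-1],None,fx=3.3,fy=3.3,interpolation=cv2.INTER_CUBIC))
E
```

```text
19.4083
```

View pics/g_crop.png

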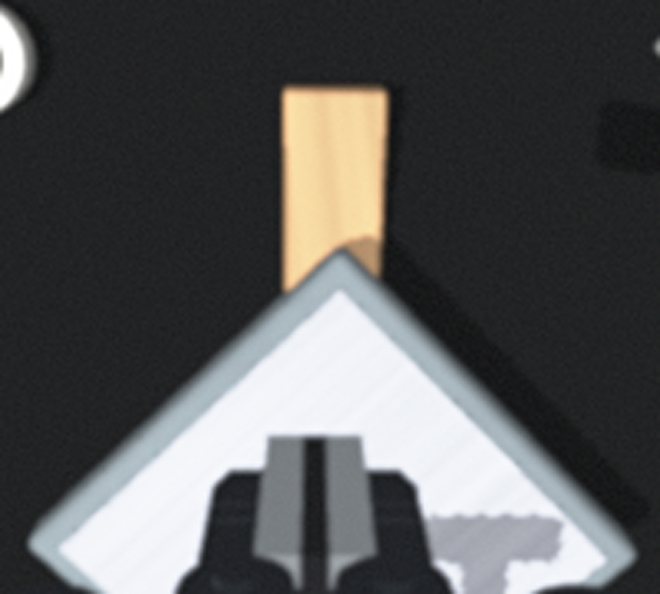

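The stand has not moved: the plate corners in the crop are still at (30,540), (340,245) and (635,550). The wedge is straight and centred under the corner. Next is the press test.

```bash
python3 - <<'E'
from h import *
a=np.load("pics/e.npy",allow_pickle=True).item(); b=np.load("pics/g.npy",allow_pickle=True).item()
g=lambda s:cv2.cvtColor(s["frame"],cv2.COLOR_RGB2GRAY)[200:275,225:300].astype(np.float32)
print("shift px",cv2.phaseCorrelate(g(a),g(b)))
psi=.2515
X=np.array([.631,.121,0])
bot.movep(X+[0,0,.10],rv(psi))
bot.move_linear(X+[0,0,.046],v=.1)
bot.wait(.2); f0=mf(10); print(f0.round(2))
r=bot.move_linear(X+[0,0,.030],v=.015,f_stop=5)
print(r,bot.current_eef_pos().round(4),(mf(10)-f0).round(2))
z=bot.current_eef_pos()[2]
for k in range(12):
    z-=.0006
    bot.move_linear([X[0],X[1],z],v=.02)
    f=mf(6)-f0; print(z.round(4),bot.current_eef_pos().round(4),f.round(1))
    if f[2]>20: break
bot.wait(.3); print((mf(10)-f0).round(2),bot.current_eef_pos().round(4),bot.current_t())
E
```

```text
shift px ((0.537070784151652, 0.640504569992359), 0.9830207661946615)
[-0.22  0.07  0.19]
True [0.631  0.121  0.0381] [-1.39 -0.08  8.93]
0.0374 [0.631 0.121 0.038] [-4.  -1.  11.6]
0.0368 [0.631  0.121  0.0379] [-7.7 -1.7 19. ]
0.0362 [0.631  0.121  0.0378] [-11.   -2.3  26. ]
[-10.66  -2.45  26.48] [0.631  0.121  0.0378] 23.5333
```

26 N gave about 0.3 mm of sink, so the corner no longer rocks. Release, back away and recheck.

```bash
python3 - <<'E'
from h import *
p=bot.current_eef_pos()
bot.move_linear([p[0],p[1],.1],v=.08)
psi=.269; u=np.array([np.cos(psi),np.sin(psi),0])
q=np.array([0.5643,0.0948,0])+.035*u; q[2]=.275
bot.movep(q,rv(psi))
s=snapshot("wrist"); np.save("pics/h.npy",dict(s),allow_pickle=True)
c=s["frame"][110:290,220:420]; cv2.imwrite("pics/h_crop.png",cv2.resize(c[:,:,::-1],None,fx=3.3,fy=3.3,interpolation=cv2.INTER_CUBIC))
bot.movep([.42,.2,.3],rv(.4))
s2=snapshot("top"); s3=snapshot("side")
cv2.imwrite("pics/h_top.png",s2["frame"][:,:,::-1]);cv2.imwrite("pics/h_side.png",s3["frame"][:,:,::-1])
g=lambda s:cv2.cvtColor(s["frame"],cv2.COLOR_RGB2GRAY)
for n in "eg":
    a=np.load(f"pics/{n}.npy",allow_pickle=True).item()
    for w in ((200,275,225,300),(115,170,285,350)):
        print(n,w,cv2.phaseCorrelate(*[g(x)[w[0]:w[1],w[2]:w[3]].astype(np.float32) for x in (a,s)]))
print([(np.round(d["at"],4).tolist(),round(d["conf"],2)) for l in ("stand","puck","press_spot") for d in models.landmark_of(l,s2)],bot.current_t())
E
```

```text
e (200, 275, 225, 300) ((0.4882611929404561, 0.42467231288171803), 0.9783671563042535)
e (115, 170, 285, 350) ((1.3923374871683976, -0.0626753891359293), 0.6052314193160445)
g (200, 275, 225, 300) ((0.448576253659148, 0.3628291754437001), 0.9779285664876302)
g (115, 170, 285, 350) ((0.04817656556097205, -0.13321067906782957), 0.9142234744849028)
[([0.73, 0.1482, 0.043], 0.65), ([0.7307, 0.1516, -0.0006], 0.4), ([0.6299, 0.1248, 0.0401], 0.78)] 26.3667
```

View pics/h_crop.png

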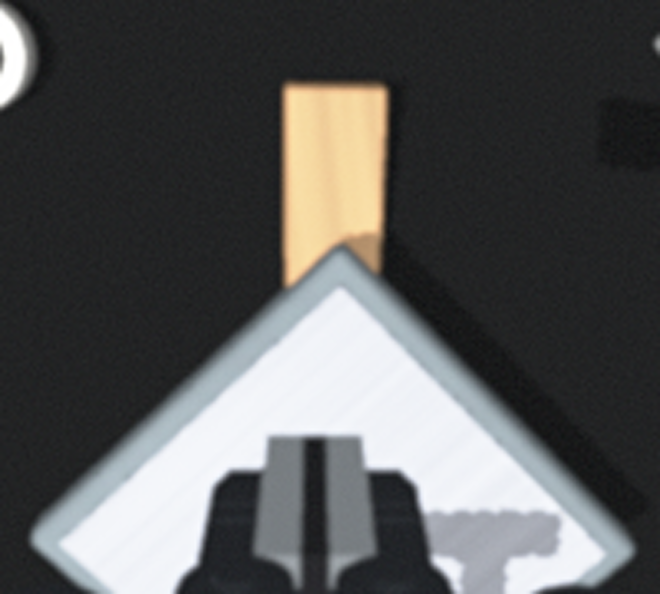

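View pics/h_top.png

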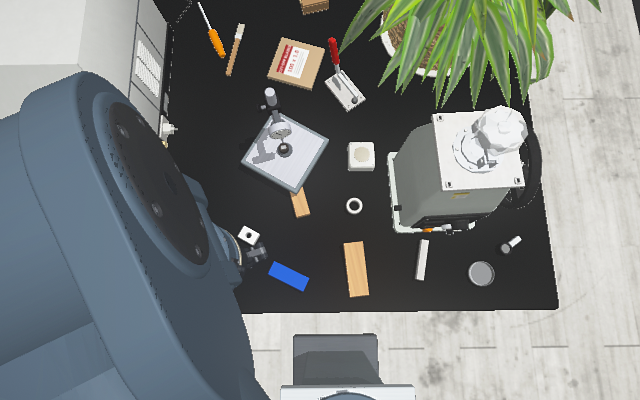

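View pics/h_side.png

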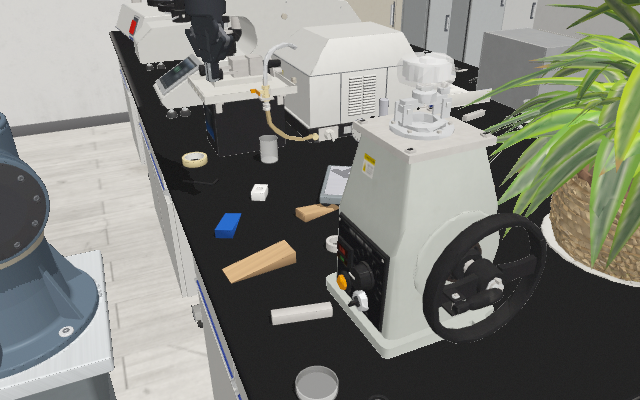

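```bash
python3 -c "
from bench import bot
bot.sign_off(); print(bot.current_t())"
```

```text
the job is handed in; nothing more can be done
the job is handed in; nothing more can be done
```

The wedge is snug under the short foot, the corner held firm when I pressed on it, and I handed the job in at about 26.4 s of the 51 s allowed. Sign-off gives no verdict.

- **Wedge:** I used the small wooden wedge, pushing it thin end first with closed fingers and straightening and centring it on the way. At about 18.6 mm of the last push it met the foot. I then went on only about 0.5 mm of actual travel, until the push force reached 9.8 N, and backed off. The force was still climbing slowly, so I saw no clear plateau. That extra travel could have lifted the foot by at most about 0.1 mm.
- **Press test:** I pressed with the fingertips right above the foot with about 26 N. The tip sank only about 0.3 mm, against the 7 mm or so the foot would have dropped unshimmed. The press also put about 11 N sideways on the plate.
- **Last pictures:** The stand stayed within about half a pixel of where it was, and the wedge moved about 0.3 mm relative to the plate corner. The puck is still on its anvil, the bystanders look untouched, and the arm was clear of everything.
- **Disagreements:** One early force stop was a false alarm or only the first touch, because the force reading has about 0.7 N of noise; I went on with averaged readings. The last top view put one stand or puck point about 3–4 mm from its first fix, within the network's stated error and not seen in the close view.

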